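# Hang the ear defenders back on the bench stand

### The arm

A 7-joint arm with a two-finger parallel gripper is mounted at the origin on the work surface. World frame = base frame: x ahead of the robot, y to its left, z up, the work surface at z = 0. Lengths are in m, angles in rad, forces in N, time in s.
With the tool pointing down it reaches from about 0.4 to 0.85 m from the base axis. Payload 4.5 kg.
Tool frame: the origin (TCP) lies between the finger pads; the fingertips stand 11 mm ahead of it and the grasp point (between the pads) lies 8 mm behind it (r.tip_reach is the distance from the TCP to the fingertips, in m); x points along the fingers, y is the direction in which the jaws open and shut, and the axes are right-handed (so a half turn about x gives the same grasp; the last joint's range is limited). The gripper opens to 88 mm and grips with 3 to 60 N. Pads are 18 mm wide; open, the fingers measure 123 mm over their backs; the gripper's body (75 mm by 187 mm) begins 45 mm behind the grasp point.
Start: joints at [-1.079, 0.689, -0.195, 1.565, 0.157, 0.902, -0.215], TCP at [0.276, 0.561, 0.25] pointing down, gripper open.
Joint ranges: [-3.01, 3.01], [-0.46, 2.08], [-1.47, 1.51], [0.13, 2.56], [-1, 4.14], [0.04, 2.09], [-2.66, 2.66]. Speed limits (rad/s): [2.57, 2.57, 3.14, 3.14, 3.14, 3.14, 3.14].

### API

Orientations are given as a unit quaternion [x, y, z, w].
In Python, from plant import r gives the robot as it stands.
- The arm moves only by the tool drive_tool, never from a script. Its argument "deltas" is a list of rows, each a list of 3 entries, a list of its own where there are three numbers: the turn, a rotation vector about the tool's x, y, z in degrees, then the shift along the tool's x, y, z in cm, then the finger opening in cm, from 0 to 8.81. A call has 1 to 12 rows; each row shifts and turns the commanded pose from where the row before left it, along the tool's axes as they then stand; what a row does not reach is not made up. A row lasts 1/12 s, in which the tool goes at most 41.7 mm and 7.16 degrees, less where a joint would pass 70% of its speed; a pose out of reach is approached as far as the arm can. A call is refused whole if a number of a shift passes 4.17 or a number of a turn 7.16, either way. A call with a gripper value outside its range is refused whole. The fingers move at their own pace and stop on an object; "force" is the grip in N (left out, the last holds). Time passes only in rows, so rows that do not move let the fingers close. It gives the time, the measured TCP pose, the force and the opening at its end, in the units of the state.
- r.get_state(): the state, without advancing time (a new reading comes with each control period).
- r.snapshot(name): name is "scene" or "top" or "wrist"; returns a dict with "color" (384x512x3 uint8, red, green, blue), "fov_y" (degrees; the focal length in pixels is half the picture's height over the tangent of half this angle, whatever the lens; pixels are square), "cx", "cy" (the principal point, pixels), "extrinsics" (4x4, takes a point from world to camera coordinates); the wrist camera has in their place "tool_from_camera" (4x4, takes a point from camera to tool coordinates, whose origin is the TCP and whose axes are the tool frame's). Camera axes: x right, y up, looking along -z (the intrinsics and any distortion apply to the point x, -y, -z); pixel columns grow to the right and rows downward; lengths in m; the calibration is good to about 2 mm. A picture is of the moment at which its call begins: read the wrist's pose just before it. There is no depth.
- r.finish_job(): hands the job in, once; it reports no verdict.
The state is a dict: "clock": time; "q": joint angles; "qd": joint speeds; "joint_torque": joint torques, N m; "tool_pos": TCP position; "eef_rot": TCP orientation; "contact_force": force on the tool from outside, world axes, zero at the start; "moment": the same for the moment, N m; "opening": opening from 0.0 (shut) to 1.0 (fully open).
Only numpy, scipy, OpenCV 4.12 (cv2) and the standard library are available. Lean on these libraries where they do the work, as an engineer would, in place of code of your own. Each camera call takes 0.05 s, during which the arm holds its last target. There are 200 camera calls.

### The job

The red ear defenders were left lying on the bench after the fan test. Hang them over the stand's crossbar, square across it and clear of the clamp and the end cap, with the headband's crown on the bar and one cup hanging on each side. Lower them gently until you feel the crown resting on the bar before you let go, then leave them hanging still, with the other things on the bench left where they are.

Things in the scene. Friction and masses are not known exactly. Their poses are not given: they have to be found in the camera images.
- ear_defenders: Rigid black headband, two red cups, 0.16-0.28 kg, 172 mm crown to cup bottoms, 172 wide. z: cups to crown; x: cup to cup; y: square to the headband's plane. Symmetric in x, y. Origin midway between the arms. Cups: z -13 to -101, y +-31, gap between cushions x +-36 mm. Starts lying flat on the bench on its cups' sides, y down, origin 31 mm up, crown towards +y of the world (+-30 deg).
- side_a (a point): Grip place on the headband's straight side arm at x = -78 mm, z = +8 mm of the ear defenders (the arm nearer the robot at the start). The arm is a strip 8 mm thick along x, 24 mm wide along y, bare from z = -13 to +22 mm: below are the cups, above the band curves inwards. Lying, its edge spans 19 to 43 mm above the bench. Axes as the ear defenders'.
- side_b (a point): The same place on the other arm, at x = +78 mm, z = +8 mm of the ear defenders.
- crown (a point): Middle of the padded underside of the headband's crown, which is to rest on the bar: at x = 0, z = +60 mm of the ear defenders, 161 mm above the cup bottoms. The band's top is 11 mm above it; the band is 24 to 28 mm wide along y. Axes as the ear defenders'.
- stand: Stand fixed to the bench: steel foot plate 140 (x) by 190 mm, y -120 to +70, 12 thick; square 25 mm aluminium mast 338 mm tall; grey clamp on it holding a level round aluminium bar 20 mm thick, along the stand's -y at x = 0. Origin on the mast axis at bench height, z up. Bar free from y = -55 (collar) to -262, then a 27 mm end cap to -274 mm, unsupported at that end.
- under_bar (a point): Point on the BENCH straight below the middle of the bar's free stretch (stand y = -160 mm); axes as the stand's, y along the bar towards the mast. It does not tell the bar's height: the clamp is set anew each time with the TOP of the bar anywhere from 180 to 220 mm above the bench, to be felt or seen. The clamp is tight and does not yield to hand force.
- multimeter: Yellow and grey handheld multimeter lying on its back, 85 x 180 x 46 mm, origin at the middle of its underside, long side along y. Leave alone.
- solder_reel: Blue solder reel standing on its flange, 62 mm in diameter, 50 mm tall, origin at the middle of its underside. Leave alone.
- anemometer: White three-cup anemometer head standing upright, 56 mm body, about 150 mm over the cups, 113 mm tall, origin at the middle of its underside. Leave alone.
There are look-alikes about, which are no part of the job. Of the things shaped like the ear_defenders, the black one is meant.

How it is judged:
By the outcome, as a careful person would: the job done as asked, in the order asked, and still so for the second after the job is handed in, with the robot touching nothing.
It also fails if it takes over 58 s, if anything falls off the work surface, if the arm or the gripper's body presses on something with over 40 N, if the wrist force passes 120 N, or if a joint passes its speed limit or range.

## Working session

There is one attempt and no reset: what is moved stays moved. The work goes in short steps, Python scripts to look and compute and a tool call to move; the robot and the scene stay as the last step left them, time stands still between calls to the robot, and variables do not carry over. Pictures are saved under pics/ and viewed, about 8 in all and at most 12, crops included, and the job is handed in when it is done.

Besides the shell and the picture viewer there is one more tool, called in YAML: its name, and indented under it one key for each argument. drive_tool: Moves the arm, as the interface text tells. Its arguments: {"type":"object","properties":{"deltas":{"type":"array","items":{"type":"array"}},"force":{"type":"number"}},"required":["deltas"]}

```bash
ls; mkdir -p pics; python3 - <<'E'
from plant import r
import cv2,pickle,numpy as np
s=r.get_state();print(s)
d={}
for n in ("scene","top"):
    p=r.snapshot(n);d[n]=p
    print(n,p["fov_y"],p["cx"],p["cy"],[k for k in p],np.round(p["extrinsics"],3).tolist())
    cv2.imwrite(f"pics/{n}0.png",cv2.resize(p["color"][:,:,::-1],(800,600),interpolation=cv2.INTER_CUBIC))
pickle.dump(d,open("d0.pkl","wb"))
E
```

```text
pics
{'clock': 0.0, 'q': array([-1.07915449,  0.68994918, -0.19453052,  1.5663358 ,  0.15731737,
        0.90249964, -0.21508181]), 'qd': array([-3.62744192e-05,  4.70194733e-04, -1.03436812e-03,  5.37454221e-04,
       -2.30780291e-04,  1.18559855e-03,  3.66627457e-04]), 'joint_torque': array([-7.13641512e-04, -5.27562976e+01, -1.26722250e+00, -1.53432977e+01,
       -5.26832405e-02,  6.54719493e-03,  1.62310712e-04]), 'tool_pos': array([0.27602948, 0.5600672 , 0.24893435]), 'eef_rot': array([ 0.15979017,  0.68876598, -0.16104639,  0.68857286]), 'contact_force': array([-0.28767907, -0.4768826 , -0.20306314]), 'moment': array([-0.03116257,  0.0055239 ,  0.00043933]), 'opening': 0.9987328288942228}
scene 42.05182681316505 252.61084462467397 192.29738508199918 ['color', 'fov_y', 'cx', 'cy', 'extrinsics'] [[-0.422, 0.906, -0.011, 0.287], [-0.787, -0.36, 0.501, 0.384], [0.45, 0.22, 0.865, -1.865], [0.0, 0.0, 0.0, 1.0]]
top 55.956159606653266 257.9334996557834 191.7444734289085 ['color', 'fov_y', 'cx', 'cy', 'extrinsics'] [[0.003, -1.0, -0.001, -0.063], [0.986, 0.003, 0.169, -0.535], [-0.169, -0.002, 0.986, -1.192], [0.0, 0.0, 0.0, 1.0]]
```

View pics/scene0.png

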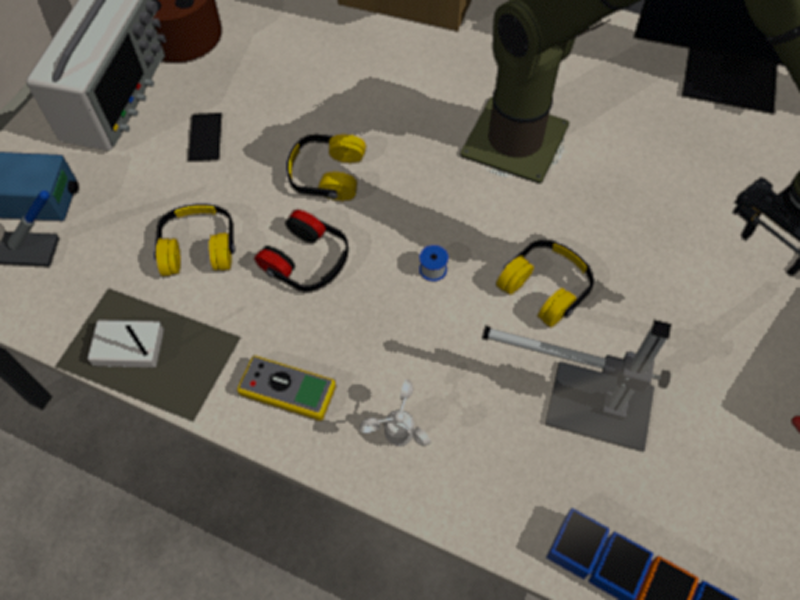

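View pics/top0.png

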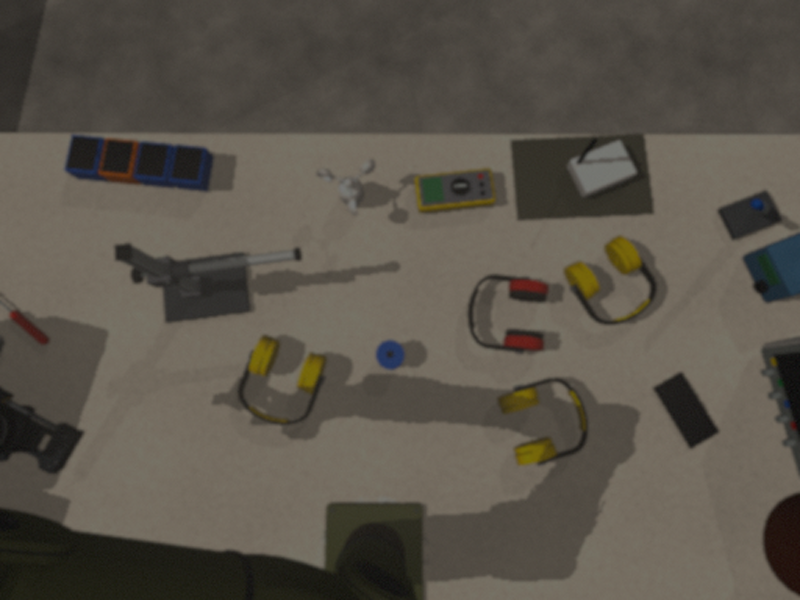

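The scene view shows the red set with the black headband at about (305,250), and the stand's bar running from (487,333) to (610,360). In the top view the set is at (510,313) with its crown to the left (+y). The bar runs from (298,253) to (190,268) there.

```bash
cat > h.py <<'E'
import numpy as np,cv2
from scipy.spatial.transform import Rotation as R
def ray(p,uv):
    h=p["color"].shape[0]; f=h/2/np.tan(np.radians(p["fov_y"])/2)
    E=np.array(p["extrinsics"]); d=np.array([(uv[0]-p["cx"])/f,-(uv[1]-p["cy"])/f,-1])
    return -E[:3,:3].T@E[:3,3], E[:3,:3].T@d
def at(p,uv,z):
    c,d=ray(p,uv); return c+d*(z-c[2])/d[2]
def proj(p,X):
    h=p["color"].shape[0]; f=h/2/np.tan(np.radians(p["fov_y"])/2)
    E=np.array(p["extrinsics"]); c=(E[:3,:3]@np.atleast_2d(X).T).T+E[:3,3]
    return np.c_[p["cx"]+f*c[:,0]/-c[:,2],p["cy"]-f*c[:,1]/-c[:,2]]
def tri(p1,u1,p2,u2):
    c1,d1=ray(p1,u1);c2,d2=ray(p2,u2)
    s=np.linalg.lstsq(np.c_[d1,-d2],c2-c1,rcond=None)[0]
    return (c1+d1*s[0]+c2+d2*s[1])/2, np.linalg.norm(c1+d1*s[0]-c2-d2*s[1])
E
python3 - <<'E'
from h import *;import pickle
d=pickle.load(open("d0.pkl","rb"))
t=d["top"]["color"];s=d["scene"]["color"]
# crops: ear top, stand top, ear scene, stand scene
def crop(im,u,v,w,h,k): return cv2.resize(im[v:v+h,u:u+w,::-1],None,fx=k,fy=k,interpolation=cv2.INTER_CUBIC)
a=np.vstack([np.hstack([crop(t,290,165,80,60,5),crop(s,155,125,80,60,5)]),
 np.hstack([crop(t,100,145,100,60,4),crop(s,300,195,100,60,4)]) if 0 else np.hstack([crop(t,115,145,80,60,5),crop(s,305,195,80,60,5)])])
a=np.clip(a.astype(float)*1.5,0,255).astype(np.uint8)
cv2.imwrite("pics/c1.png",a)
g=lambda n,u,v,z:print(n,np.round(at(d["top"],(u/1.5625,v/1.5625),z),3))
g("reel",390,354,.05);g("anem",350,188,.06);g("meter",455,190,.04);g("ear mid",535,314,.031);g("yellow",285,380,.03)
E
```

```text
reel [ 0.416 -0.033  0.05 ]
anem [0.786 0.059 0.06 ]
meter [ 0.79  -0.179  0.04 ]
ear mid [ 0.506 -0.353  0.031]
yellow [0.36  0.194 0.03 ]
```

View pics/c1.png

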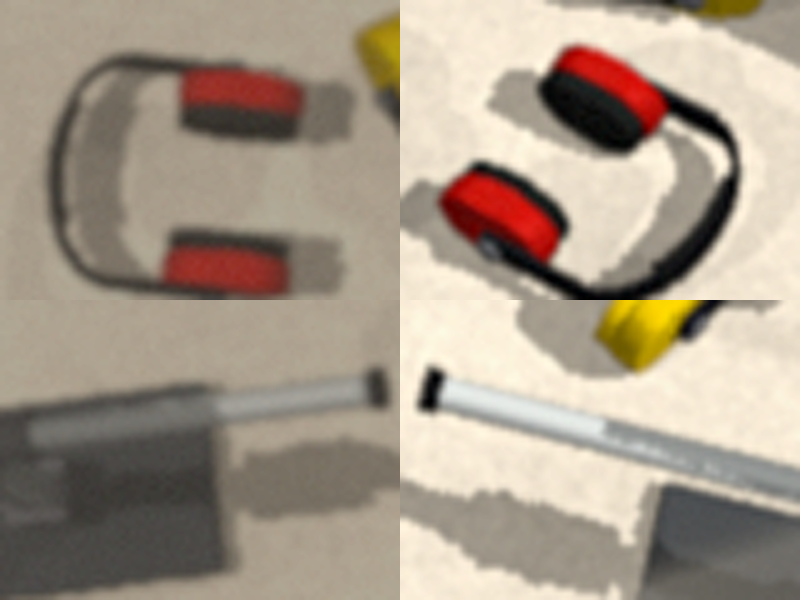

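The crop shows the set's far arm running from (125,58) to (180,64), tilted about 6°. The bar's end cap is at (375,388) in the top crop and (432,390) in the scene crop. I'll fit the poses from these.

```bash
python3 - <<'E'
from h import *;import pickle
from scipy.optimize import least_squares
d=pickle.load(open("d0.pkl","rb"));T,S=d["top"],d["scene"]
k=1/1.5625
tc=lambda u,v:(115+u/5,145+v/5-60)   # lower-left crop: v counts from 300
sc=lambda u,v:(305+(u-400)/5,195+v/5-60)
print("cap tri",tri(T,tc(376,388),S,sc(432,390)))
obs=[("T",tc(376,388),(0,-.268,'b')),("S",sc(432,390),(0,-.268,'b')),
 ("T",tc(30,433),(0,-.055,'b')),
 ("T",(248*k,311*k),(.0-.07,-.12,.012)),("T",(166*k,321*k),(-.07,.07,.012)),
 ("S",(563*k,363*k),(-.07,-.12,.012)),("S",(547*k,423*k),(.07,-.12,.012)),("S",(645*k,449*k),(.07,.07,.012))]
def res(p,full=0):
    o=[]
    for c,uv,X in obs:
        x,y=X[0],X[1];z=p[3]-.010 if X[2]=='b' else X[2]
        w=[p[0]+np.cos(p[2])*x-np.sin(p[2])*y,p[1]+np.sin(p[2])*x+np.cos(p[2])*y,z]
        o.append(proj(T if c=="T" else S,w)[0]-uv)
    return np.ravel(o)
f=least_squares(res,[.6,.35,0,.2],loss="soft_l1");p=f.x
print("stand",p[:2].round(4),"yaw deg",np.degrees(p[2]).round(2),"bartop",p[3].round(4));print(np.round(res(p).reshape(-1,2),1).tolist())
for y in(-.16,-.268,-.055):print(y,(p[0]-np.sin(p[2])*y).round(4),(p[1]+np.cos(p[2])*y).round(4))
# ear: crop upper-left of top
e=lambda u,v:(290+u/5,165+v/5)
for n,u,v,z in [("crown out",50,180,.019),("far out",125,56,.019),("far out2",175,62,.019),("near out",105,281,.043),("near out2",160,290,.043),("farcup in",240,139,.031),("nearcup in",230,232,.062)]:
    print(n,at(T,e(u,v),z).round(4))
s=R.from_quat([0.15979017,0.68876598,-0.16104639,0.68857286]).as_matrix();print(s.round(3))
E
```

```text
cap tri (array([0.604422  , 0.14964268, 0.17446264]), np.float64(0.0003767441141651648))
stand [0.5673 0.4157] yaw deg 7.99 bartop 0.1855
[[-0.3, -0.1], [0.2, -0.0], [0.3, 0.0], [-0.0, -0.2], [-1.7, 0.7], [-2.0, -2.0], [-0.8, 0.1], [0.5, 1.1]]
-0.16 0.5895 0.2573
-0.268 0.6046 0.1503
-0.055 0.5749 0.3613
crown out [ 0.5077 -0.2077  0.019 ]
far out [ 0.5961 -0.262   0.019 ]
far out2 [ 0.5919 -0.2971  0.019 ]
near out [ 0.4352 -0.241   0.043 ]
near out2 [ 0.4292 -0.278   0.043 ]
farcup in [ 0.535  -0.3383  0.031 ]
nearcup in [ 0.4666 -0.3226  0.062 ]
[[-0.001  0.442  0.897]
 [-0.002  0.897 -0.442]
 [-1.    -0.002  0.   ]]
```

drive_tool:
  deltas:
    - [[0, 0, 0], [0, -2.98, 2.62], 8.8]
    - [[0, 0, 0], [0, -2.98, 2.62], 8.8]
    - [[0, 0, 0], [0, -2.98, 2.62], 8.8]
    - [[0, 0, 0], [0, -2.98, 2.62], 8.8]
    - [[0, 0, 0], [0, -2.98, 2.62], 8.8]
    - [[0, 0, 0], [0, -2.98, 2.62], 8.8]
    - [[0, 0, 0], [0, -2.98, 2.62], 8.8]
    - [[0, 0, 0], [0, -2.98, 2.62], 8.8]
    - [[0, 0, 0], [0, -2.98, 2.62], 8.8]
    - [[0, 0, 0], [0, -2.98, 2.62], 8.8]
    - [[0, 0, 0], [0, -2.98, 2.62], 8.8]
    - [[0, 0, 0], [0, -2.98, 2.62], 8.8]

```text
clock: 1.1
tool_pos: [0.4002, 0.099, 0.2496]
eef_rot: [0.16, 0.689, -0.16, 0.689]
contact_force: [0.8, -0.0, 0.5]
opening: 1.0
```

drive_tool:
  deltas:
    - [[0, 0, 0], [0, -3.23, 2.04], 8.8]
    - [[0, 0, 0], [0, -3.23, 2.04], 8.8]
    - [[0, 0, 0], [0, -3.23, 2.04], 8.8]
    - [[0, 0, 0], [0, -3.23, 2.04], 8.8]
    - [[0, 0, 0], [0, -3.23, 2.04], 8.8]
    - [[0, 0, 0], [0, -3.23, 2.04], 8.8]
    - [[0, 0, 0], [0, -3.23, 2.04], 8.8]
    - [[0, 0, 0], [0, -3.23, 2.04], 8.8]
    - [[0, 0, 0], [0, -3.23, 2.04], 8.8]
    - [[0, 0, 0], [0, -3.23, 2.04], 8.8]

```text
clock: 1.93
tool_pos: [0.44, -0.2809, 0.2495]
eef_rot: [0.161, 0.689, -0.16, 0.688]
contact_force: [1.3, -0.3, 0.2]
opening: 0.998
```

drive_tool:
  deltas:
    - [[7.08, 0, 0], [0, 0, 0], 8.8]
    - [[7.08, 0, 0], [0, 0, 0], 8.8]
    - [[7.08, 0, 0], [0, 0, 0], 8.8]
    - [[7.08, 0, 0], [0, 0, 0], 8.8]
    - [[7.08, 0, 0], [0, 0, 0], 8.8]
    - [[7.08, 0, 0], [0, 0, 0], 8.8]
    - [[7.08, 0, 0], [0, 0, 0], 8.8]
    - [[7.08, 0, 0], [0, 0, 0], 8.8]
    - [[7.08, 0, 0], [0, 0, 0], 8.8]
    - [[7.08, 0, 0], [0, 0, 0], 8.8]
    - [[0, 0, 0], [0, 0, 0], 8.8]

```text
clock: 2.85
tool_pos: [0.4404, -0.2786, 0.2494]
eef_rot: [-0.53, -0.468, 0.531, -0.467]
contact_force: [-0.1, 1.0, 0.2]
opening: 1.002
```

```bash
python3 - <<'E'
from h import *;from plant import r;import pickle
s=r.get_state();p=r.snapshot("wrist");p["s"]=s
Rw=R.from_quat(s["eef_rot"]).as_matrix()
T=np.eye(4);T[:3,:3]=Rw;T[:3,3]=s["tool_pos"]
p["extrinsics"]=np.linalg.inv(T@np.array(p["tool_from_camera"]))
pickle.dump(p,open("w1.pkl","wb"))
print(s["clock"],s["tool_pos"],Rw.round(3).tolist(),s["q"].round(2),p["fov_y"],np.round(p["tool_from_camera"],3).tolist())
im=np.clip(p["color"][:,:,::-1]*1.4,0,255).astype(np.uint8)
im=cv2.resize(im,(800,600))
# project model guess
o=np.array([.512,-.278,.031]);a=np.radians(7);z=np.array([np.sin(a),np.cos(a),0]);x=np.array([np.cos(a),-np.sin(a),0]);y=np.array([0,0,-1])
for q in [(-.078,-.012,.008),(.078,-.012,.008),(0,-.012,.071),(-.086,-.031,-.057),(.086,-.031,-.057),(-.036,-.031,-.057),(.036,-.031,-.057)]:
    u=proj(p,o+q[0]*x+q[1]*y+q[2]*z)[0]*1.5625;cv2.circle(im,tuple(int(i) for i in u),3,(0,255,0),-1)
cv2.imwrite("pics/w1.png",im)
E
```

```text
2.85 [ 0.44037644 -0.27864106  0.24940239] [[-0.001, 0.992, -0.125], [0.0, -0.125, -0.992], [-1.0, -0.001, 0.0]] [ 0.43  0.55  0.07  1.89 -0.06  0.71  0.41] 66.33717203037389 [[0.0, 0.26, -0.966, -0.134], [1.0, -0.002, -0.0, -0.001], [-0.002, -0.966, -0.26, -0.066], [0.0, 0.0, 0.0, 1.0]]
```

View pics/w1.png

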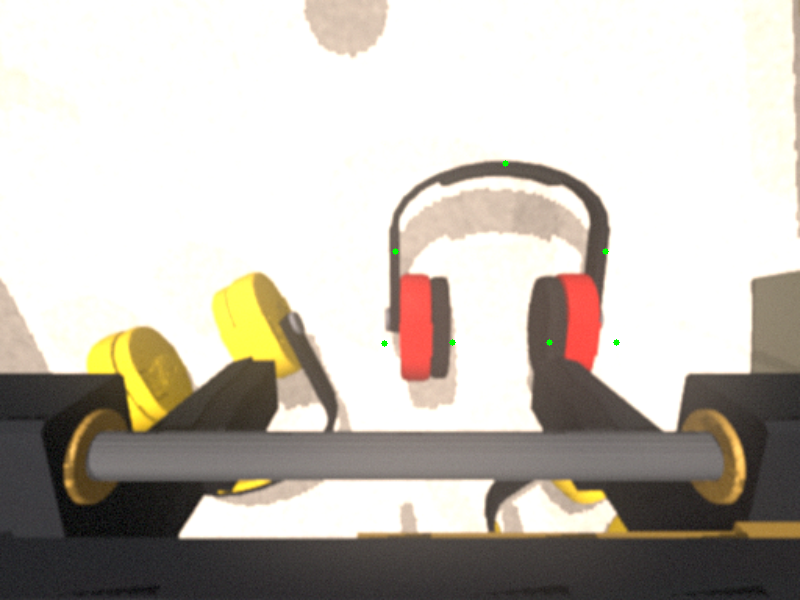

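The wrist view agrees with the pose estimate: the projected arm points at (395,251) and (605,251) and the crown at (505,163) all fall on the band. Next I descend with an 8° tilt to the near arm.

drive_tool:
  deltas:
    - [[0, 0, 0], [0, -0.71, -1.65], 4.0]
    - [[0, 0, 0], [3.4, 0, 0], 4.0]
    - [[0, 0, 0], [3.4, 0, 0], 4.0]
    - [[0, 0, 0], [3.4, 0, 0], 4.0]
    - [[0, 0, 0], [3.4, 0, 0], 4.0]
    - [[0, 4, 0], [3.4, 0, 0], 4.0]
    - [[0, 4, 0], [0, 0, 0], 4.0]
    - [[0, 0, 0], [0, 0, 0], 4.0]

```text
clock: 3.57
tool_pos: [0.4333, -0.2649, 0.0774]
eef_rot: [0.566, 0.5, -0.492, 0.432]
contact_force: [0.7, -1.4, -0.2]
opening: 0.458
```

```bash
cat > st.py <<'E'
from h import *;from plant import r
s=r.get_state();M=R.from_quat(s["eef_rot"]).as_matrix()
print(s["clock"],s["tool_pos"].round(4),M.round(3).tolist(),"q",s["q"].round(2),"F",s["contact_force"].round(1),"M",s["moment"].round(2),"op mm",s["opening"]*88.1)
E
cat > snap.py <<'E'
import sys
from st import *
p=r.snapshot(sys.argv[1]);u,v,w,h,k=map(int,sys.argv[3:8])
cv2.imwrite(sys.argv[2],cv2.resize(np.clip(p["color"][v:v+h,u:u+w,::-1]*1.4,0,255).astype(np.uint8),None,fx=k,fy=k,interpolation=cv2.INTER_CUBIC))
E
python3 st.py
```

```text
3.5667 [ 0.4333 -0.2649  0.0774] [[0.016, 0.992, -0.125], [0.141, -0.126, -0.982], [-0.99, -0.002, -0.142]] q [ 0.61  0.85 -0.12  1.98 -0.1   0.37  0.5 ] F [ 0.7 -1.4 -0.2] M [-0.3   0.11 -0.01] op mm 40.323847272683274
```

drive_tool:
  deltas:
    - [[0, 0, 0], [1.2, 0.16, 0.08], 4.0]
    - [[0, 0, 0], [1.2, 0, 0.08], 4.0]
    - [[0, 0, 0], [1.2, 0, 0.08], 4.0]
    - [[0, 0, 0], [1.2, 0, 0.08], 4.0]
    - [[0, 0, 0], [0, 0, 0], 4.0]
    - [[0, 0, 0], [0, 0, 0], 4.0]

```text
clock: 4.07
tool_pos: [0.4375, -0.2575, 0.0313]
eef_rot: [0.565, 0.501, -0.491, 0.435]
contact_force: [0.4, 0.4, 0.8]
opening: 0.453
```

drive_tool:
  deltas:
    - [[0, 0, 0], [0, 0, 0], 2.0]
    - [[0, 0, 0], [0, 0, 0], 0.5]
    - [[0, 0, 0], [0, 0, 0], 0.5]
    - [[0, 0, 0], [0, 0, 0], 0.0]
    - [[0, 0, 0], [0, 0, 0], 0.0]
    - [[0, 0, 0], [0, 0, 0], 0.0]
    - [[0, 0, 0], [0, 0, 0], 0.0]
    - [[0, 0, 0], [0, 0, 0], 0.0]
  force: 50

```text
clock: 4.73
tool_pos: [0.4371, -0.2584, 0.0318]
eef_rot: [0.565, 0.5, -0.492, 0.434]
contact_force: [-1.3, 0.6, 2.9]
opening: 0.084
```

```bash
python3 snap.py wrist pics/w2.png 100 60 380 240 2
```

```text
4.7333 [ 0.4371 -0.2584  0.0318] [[0.017, 0.992, -0.121], [0.138, -0.123, -0.983], [-0.99, -0.0, -0.139]] q [ 0.6   0.93 -0.13  1.99 -0.1   0.27  0.5 ] F [-1.3  0.6  2.9] M [-0.16  0.38  0.03] op mm 7.4234124647245645
```

View pics/w2.png

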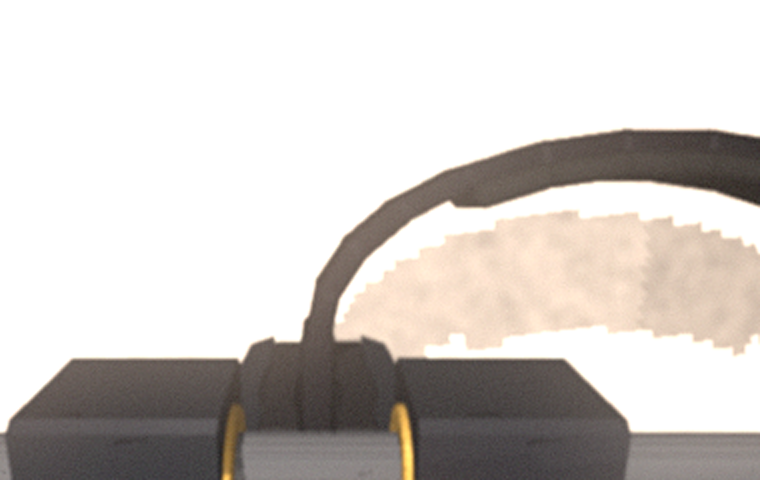

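The pads hold the near arm at a 7.4 mm opening. Lifting.

drive_tool:
  deltas:
    - [[0, 0, 0], [-0.5, 0, -0.07], 0]
    - [[0, 0, 0], [-1.5, 0, -0.2], 0]
    - [[0, 0, 0], [-2.5, 0, -0.35], 0]
    - [[0, 0, 0], [-3, 0, -0.42], 0]
    - [[0, 0, 0], [-3, 0, -0.42], 0]
    - [[0, 0, 0], [-3, 0, -0.42], 0]
    - [[0, 0, 0], [-3, 0, -0.42], 0]
    - [[0, 0, 0], [-3, 0, -0.42], 0]
    - [[0, 0, 0], [-2.5, 0, -0.35], 0]
    - [[0, 0, 0], [-1.5, 0, -0.2], 0]
    - [[0, 0, 0], [-0.5, 0, -0.07], 0]
    - [[0, 0, 0], [0, 0, 0], 0]
  force: 60

```text
clock: 5.78
tool_pos: [0.4378, -0.2589, 0.275]
eef_rot: [0.566, 0.499, -0.491, 0.435]
contact_force: [0.4, -0.3, -1.8]
opening: 0.084
```

```bash
python3 st.py
```

```text
5.7833 [ 0.4378 -0.2589  0.275 ] [[0.019, 0.993, -0.121], [0.137, -0.122, -0.983], [-0.99, 0.002, -0.138]] q [ 0.58  0.53 -0.1   1.84 -0.11  0.83  0.45] F [ 0.4 -0.3 -1.8] M [-0.16  0.2   0.05] op mm 7.403395757716063
```

drive_tool:
  deltas:
    - [[0, 0, 0], [-0.2, -0.1, -1.6], 0]
    - [[0, 0, 0], [-0.37, -0.2, -3], 0]
    - [[0, 0, 0], [-0.37, -0.2, -3], 0]
    - [[0, 0, 0], [-0.37, -0.2, -3], 0]
    - [[0, 0, 0], [-0.37, -0.2, -3], 0]
    - [[0, 0, 0], [-0.37, -0.2, -3], 0]
    - [[0, 0, 0], [-0.37, -0.2, -3], 0]
    - [[0, 0, 0], [-0.2, -0.1, -1.6], 0]
    - [[0, 2, 0], [0, 0, 0], 0]
    - [[0, 4, 0], [0, 0, 0], 0]
    - [[0, 5, 0], [0, 0, 0], 0]
    - [[0, 5, 0], [0, 0, 0], 0]

```text
clock: 6.78
tool_pos: [0.4483, -0.0514, 0.3286]
eef_rot: [0.628, 0.557, -0.407, 0.36]
contact_force: [0.2, -0.0, -2.0]
opening: 0.086
```

drive_tool:
  deltas:
    - [[0, 5, 0], [0, 0, 0], 0]
    - [[0, 5, 0], [0, 0, 0], 0]
    - [[0, 5, 0], [0, 0, 0], 0]
    - [[0, 5, 0], [0, 0, 0], 0]
    - [[0, 5, 0], [0, 0, 0], 0]
    - [[0, 5, 0], [0, 0, 0], 0]
    - [[0, 5, 0], [0, 0, 0], 0]
    - [[0, 5, 0], [0, 0, 0], 0]
    - [[0, 5, 0], [0, 0, 0], 0]
    - [[0, 5, 0], [0, 0, 0], 0]
    - [[0, 5, 0], [0, 0, 0], 0]
    - [[0, 0, 0], [0, 0, 0], 0]

```text
clock: 7.78
tool_pos: [0.448, -0.0539, 0.3249]
eef_rot: [0.747, 0.658, -0.073, 0.059]
contact_force: [-0.3, 0.1, -2.9]
opening: 0.088
```

```bash
python3 st.py
```

```text
7.7833 [ 0.448  -0.0539  0.3249] [[0.123, 0.992, -0.032], [0.975, -0.126, -0.184], [-0.187, -0.009, -0.982]] q [ 0.96  0.92 -0.55  1.92 -0.86  1.24  1.  ] F [-0.3  0.1 -2.9] M [-1.26  0.36 -0.04] op mm 7.7197330109392714
```

```bash
cat > plan.py <<'E'
from st import *
def goal(yaw=7.99,th=8):
    a=np.radians(yaw);t=np.radians(th)
    y=np.array([np.cos(a),np.sin(a),0]);b=np.array([-np.sin(a),np.cos(a),0])
    x=np.cos(t)*b+np.sin(t)*np.array([0,0,1]);return np.c_[x,y,np.cross(x,y)]
def rv(G): print("turn deg (tool)",np.degrees(R.from_matrix(M.T@G).as_rotvec()).round(2))
def sh(T): print("shift cm (tool)",(M.T@(np.array(T)-s["tool_pos"])*100).round(2))
E
python3 -c "
from plan import *
rv(goal())"
```

```text
7.7833 [ 0.448  -0.0539  0.3249] [[0.123, 0.992, -0.032], [0.975, -0.126, -0.184], [-0.187, -0.009, -0.982]] q [ 0.96  0.92 -0.55  1.92 -0.86  1.24  1.  ] F [-0.3  0.1 -2.9] M [-1.26  0.36 -0.04] op mm 7.7197330109392714
turn deg (tool) [ -0.86  18.59 -15.3 ]
```

drive_tool:
  deltas:
    - [[-0.1, 3, -2.5], [0, 0, 0], 0]
    - [[-0.2, 4, -3.2], [0, 0, 0], 0]
    - [[-0.2, 4, -3.2], [0, 0, 0], 0]
    - [[-0.2, 4, -3.2], [0, 0, 0], 0]
    - [[-0.1, 3.6, -3.2], [0, 0, 0], 0]
    - [[0, 0, 0], [0, 0, 0], 0]
    - [[0, 0, 0], [0, 0, 0], 0]

```text
clock: 8.37
tool_pos: [0.449, -0.0516, 0.3286]
eef_rot: [0.653, 0.754, 0.045, -0.048]
contact_force: [-0.9, 0.3, -2.3]
opening: 0.088
```

```bash
python3 -c "
from plan import *
rv(goal())
import pickle
d=r.snapshot('scene');t=r.snapshot('top');w=r.snapshot('wrist')
pickle.dump((s,d,t,w),open('h1.pkl','wb'))
f=lambda p:np.clip(p['color'][:,:,::-1]*1.4,0,255).astype(np.uint8)
A=cv2.resize(f(d)[100:300,200:466],(399,300));B=cv2.resize(f(t)[100:300,120:386],(399,300));C=cv2.resize(f(w),(399,300))
cv2.imwrite('pics/h1.png',np.vstack([np.hstack([A,B]),np.hstack([C,C*0])]))
"
```

```text
8.3667 [ 0.449  -0.0516  0.3286] [[-0.142, 0.99, -0.014], [0.981, 0.143, 0.131], [0.131, 0.005, -0.991]] q [ 0.89  1.15 -0.62  1.71 -0.75  1.56  0.94] F [-0.9  0.3 -2.3] M [-1.24 -0.01  0.03] op mm 7.784297257021676
turn deg (tool) [0.27 0.46 0.27]
```

View pics/h1.png

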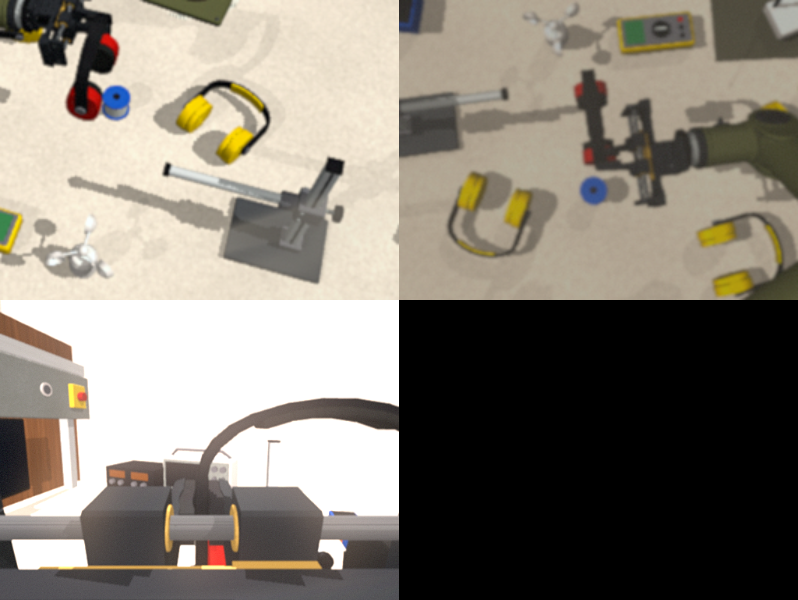

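The set is held upright and square in all three views. I'll overlay the modelled ear pose to measure any slip.

```bash
cat > ov.py <<'E'
import pickle,sys
from h import *
def ear(s,th=8,g=(-.078,-.0087,.009)):
    M=R.from_quat(s["eef_rot"]).as_matrix();t=np.radians(th)
    # ear y = cos t*toolx + sin t*toolz ; ear z = sin t*toolx - cos t*toolz
    E=np.c_[M[:,1],np.cos(t)*M[:,0]+np.sin(t)*M[:,2],np.sin(t)*M[:,0]-np.cos(t)*M[:,2]]
    return E,s["tool_pos"]-.008*M[:,0]-E@np.array(g)
def withext(s,w):
    T=np.eye(4);T[:3,:3]=R.from_quat(s["eef_rot"]).as_matrix();T[:3,3]=s["tool_pos"]
    w["extrinsics"]=np.linalg.inv(T@np.array(w["tool_from_camera"]));return w
P=np.array([(x,y,z) for x,z in[(0,.071),(0,.060),(-.082,.022),(.082,.022),(.036,-.057),(-.036,-.057),(.086,-.057)] for y in(-.013,.013)])
def draw(p,E,o,box,k):
    u,v,w,h=box;im=np.clip(p["color"][v:v+h,u:u+w,::-1]*1.5,0,255).astype(np.uint8)
    im=cv2.resize(im,None,fx=k,fy=k,interpolation=cv2.INTER_CUBIC)
    for i,q in enumerate(proj(p,o+P@E.T)):
        cv2.circle(im,tuple(int(a) for a in (q-[u,v])*k),2,(0,255,0) if i%2 else (255,0,255),-1)
    return im
E
python3 - <<'E'
from ov import *
s,d,t,w=pickle.load(open('h1.pkl','rb'));w=withext(s,w)
E,o=ear(s);print(E.round(3).tolist(),o)
print(proj(d,o)[0],proj(t,o)[0])
a=draw(d,E,o,(235,100,66,50),6);b=draw(t,E,o,(220,140,66,50),6);c=draw(w,E,o,(200,100,312,120),1)
c=draw(w,E,o,(230,110,264,100),3)
cv2.imwrite('pics/ov1.png',np.vstack([np.hstack([a,b]),c]))
E
```

```text
[[0.99, -0.143, -0.006], [0.143, 0.99, 0.007], [0.005, -0.008, 1.0]] [ 0.52613509 -0.03971966  0.3188459 ]
[261.95767808 139.53333346] [249.81186978 177.85041798]
```

View pics/ov1.png

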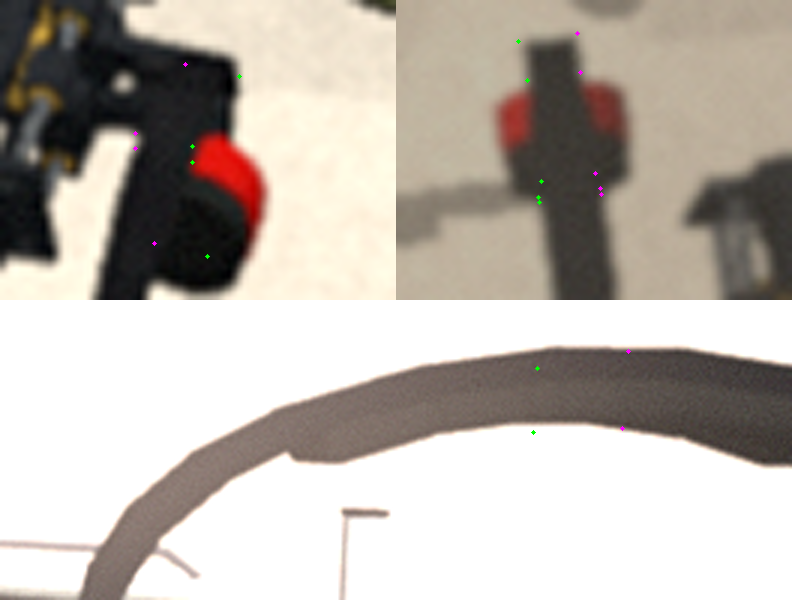

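The overlay matches within 1–2 mm, so nothing has slipped. Next is the staging pose just off the bar's free end.

```bash
python3 -c "
from plan import *
sh((.5322,.1047,.329));rv(goal())
print(M.T@[0,0,-1])"
```

```text
8.5167 [ 0.4484 -0.0523  0.33  ] [[-0.142, 0.99, -0.012], [0.981, 0.142, 0.13], [0.13, 0.006, -0.991]] q [ 0.89  1.15 -0.62  1.71 -0.75  1.56  0.94] F [-0.8  0.1 -1.9] M [-1.21 -0.06  0.03] op mm 7.48177963539953
shift cm (tool) [14.2  10.53  2.04]
turn deg (tool) [0.34 0.51 0.24]
[-0.13025807 -0.00649473  0.99145885]
```

drive_tool:
  deltas:
    - [[0, 0, 0], [0.7, 0.55, 0.1], 0]
    - [[0, 0.25, 0], [1.5, 1.1, 0.2], 0]
    - [[0, 0.25, 0], [2, 1.5, 0.3], 0]
    - [[0, 0, 0.2], [2, 1.5, 0.3], 0]
    - [[0, 0, 0], [2, 1.5, 0.3], 0]
    - [[0, 0, 0], [2, 1.5, 0.3], 0]
    - [[0, 0, 0], [2, 1.4, 0.3], 0]
    - [[0, 0, 0], [1.3, 1, 0.2], 0]
    - [[0, 0, 0], [0.7, 0.48, 0.1], 0]
    - [[0, 0, 0], [0, 0, 0], 0]
    - [[0, 0, 0], [0, 0, 0], 0]

```text
clock: 9.43
tool_pos: [0.5325, 0.1041, 0.329]
eef_rot: [0.654, 0.753, 0.049, -0.051]
contact_force: [-0.2, -0.9, -1.3]
opening: 0.086
```

```bash
python3 -c "
from plan import *
sh((.5322,.1047,.157));rv(goal())"
```

```text
9.4333 [0.5325 0.1041 0.329 ] [[-0.139, 0.99, -0.014], [0.98, 0.139, 0.141], [0.141, 0.006, -0.99]] q [ 0.65  1.19 -0.72  1.7  -0.94  1.33  0.94] F [-0.2 -0.9 -1.3] M [-1.21 -0.01  0.02] op mm 7.576127794455663
shift cm (tool) [-2.37 -0.12 17.04]
turn deg (tool) [ 0.33 -0.11  0.07]
```

drive_tool:
  deltas:
    - [[0.3, 0, 0], [-0.1, 0, 0.8], 0]
    - [[0, 0, 0], [-0.22, -0.02, 1.6], 0]
    - [[0, 0, 0], [-0.25, -0.02, 1.8], 0]
    - [[0, 0, 0], [-0.25, -0.02, 1.8], 0]
    - [[0, 0, 0], [-0.25, -0.02, 1.8], 0]
    - [[0, 0, 0], [-0.25, -0.02, 1.8], 0]
    - [[0, 0, 0], [-0.25, -0.02, 1.8], 0]
    - [[0, 0, 0], [-0.25, 0, 1.8], 0]
    - [[0, 0, 0], [-0.25, 0, 1.8], 0]
    - [[0, 0, 0], [-0.2, 0, 1.2], 0]
    - [[0, 0, 0], [-0.1, 0, 0.84], 0]
    - [[0, 0, 0], [0, 0, 0], 0]

```text
clock: 10.43
tool_pos: [0.5314, 0.1045, 0.155]
eef_rot: [0.654, 0.753, 0.046, -0.054]
contact_force: [-0.2, -1.0, -1.9]
opening: 0.086
```

```bash
python3 - <<'E'
from plan import *;from ov import *
rv(goal())
d=r.snapshot('scene');t=r.snapshot('top');E,o=ear(s);print("ear",o.round(4),E.round(3).tolist())
k=1
a=draw(d,E,o,(275,190,130,98),3);b=draw(t,E,o,(110,140,130,98),3)
cv2.imwrite('pics/ov2.png',np.hstack([a,b]))
ob=np.array([.5673,.4157])+.220*np.array([np.sin(np.radians(7.99)),-np.cos(np.radians(7.99))])
tgt=s["tool_pos"]+[*(ob-o[:2]),0];sh(tgt)
E
```

```text
10.4333 [0.5314 0.1045 0.155 ] [[-0.138, 0.99, -0.021], [0.98, 0.139, 0.14], [0.141, -0.002, -0.99]] q [ 0.61  1.47 -0.63  1.58 -0.82  1.3   1.07] F [-0.2 -1.  -1.9] M [-1.27  0.02  0.03] op mm 7.620225875341013
turn deg (tool) [-0.09 -0.12 -0.01]
ear [0.6085 0.1161 0.1448] [[0.99, -0.139, 0.002], [0.139, 0.99, -0.002], [-0.002, 0.002, 1.0]]
shift cm (tool) [8.15 0.09 1.16]
```

View pics/ov2.png

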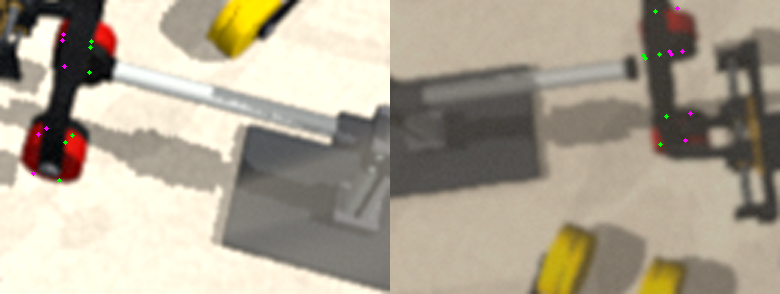

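The cap is just ahead of the band and centred between the cups: (105,70) in the left panel, (632,68) in the right. Advancing along the bar.

drive_tool:
  deltas:
    - [[0, 0, 0], [0.4, 0.01, 0.06], 0]
    - [[0, 0, 0], [0.8, 0.01, 0.11], 0]
    - [[0, 0, 0], [0.8, 0.01, 0.11], 0]
    - [[0, 0, 0], [0.8, 0.01, 0.11], 0]
    - [[0, 0, 0], [0.8, 0.01, 0.11], 0]
    - [[0, 0, 0], [0.8, 0.01, 0.11], 0]
    - [[0, 0, 0], [0.8, 0.01, 0.11], 0]
    - [[0, 0, 0], [0.8, 0.01, 0.11], 0]
    - [[0, 0, 0], [0.8, 0.01, 0.11], 0]
    - [[0, 0, 0], [0.8, 0, 0.11], 0]
    - [[0, 0, 0], [0.5, 0, 0.09], 0]
    - [[0, 0, 0], [0, 0, 0], 0]

```text
clock: 11.53
tool_pos: [0.5214, 0.1862, 0.1572]
eef_rot: [0.654, 0.753, 0.047, -0.053]
contact_force: [0.5, -2.1, -2.2]
opening: 0.087
```

```bash
python3 - <<'E'
from plan import *;from ov import *
rv(goal())
d=r.snapshot('scene');t=r.snapshot('top');w=withext(s,r.snapshot('wrist'));E,o=ear(s);print("ear",o.round(4),E.round(3).tolist())
a=draw(d,E,o,(295,200,130,98),3);b=draw(t,E,o,(110,140,130,98),3);c=draw(w,E,o,(200,40,312,160),2)
a=np.hstack([a,b]);c=np.hstack([c,np.zeros((320,a.shape[1]-624,3),np.uint8)]) 
cv2.imwrite('pics/ov3.png',np.vstack([a[:280],c]))
ob=np.array([.5673,.4157])+.220*np.array([np.sin(np.radians(7.99)),-np.cos(np.radians(7.99))])
sh(s["tool_pos"]+[*(ob-o[:2]),0])
E
```

```text
11.5333 [0.5214 0.1862 0.1572] [[-0.138, 0.99, -0.019], [0.98, 0.139, 0.141], [0.142, 0.001, -0.99]] q [ 0.53  1.49 -0.7   1.68 -0.9   1.14  1.15] F [ 0.5 -2.1 -2.2] M [-1.16 -0.02 -0.06] op mm 7.668840161128006
turn deg (tool) [ 0.05 -0.17  0.01]
ear [0.5985 0.1979 0.1472] [[0.99, -0.139, -0.001], [0.139, 0.99, -0.003], [0.001, 0.003, 1.0]]
shift cm (tool) [ 0.   -0.07  0.  ]
```

View pics/ov3.png

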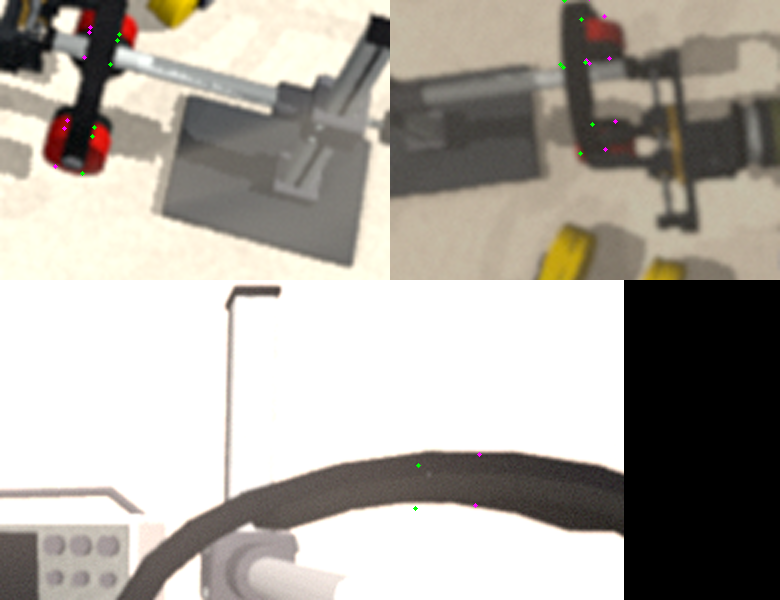

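The band is now over the bar about 42 mm inboard of the cap. I'll lower most of the gap, then feel for contact in small steps.

drive_tool:
  deltas:
    - [[0, 0, 0], [-0.05, -0.03, 0.3], 0]
    - [[0, 0, 0], [-0.06, -0.04, 0.4], 0]
    - [[0, 0, 0], [-0.06, 0, 0.4], 0]
    - [[0, 0, 0], [-0.04, 0, 0.3], 0]
    - [[0, 0, 0], [-0.02, 0, 0.15], 0]
    - [[0, 0, 0], [0, 0, 0], 0]
    - [[0, 0, 0], [0, 0, 0], 0]
    - [[0, 0, 0], [0, 0, 0], 0]

```text
clock: 12.35
tool_pos: [0.5204, 0.1863, 0.1419]
eef_rot: [0.654, 0.753, 0.047, -0.053]
contact_force: [-0.0, -0.4, -1.4]
opening: 0.082
```

drive_tool:
  deltas:
    - [[0, 0, 0], [-0.014, 0, 0.1], 0]
    - [[0, 0, 0], [-0.014, 0, 0.1], 0]
    - [[0, 0, 0], [0, 0, 0], 0]

```text
clock: 12.6
tool_pos: [0.5204, 0.1862, 0.1396]
eef_rot: [0.654, 0.753, 0.047, -0.053]
contact_force: [-0.4, -0.5, -1.6]
opening: 0.084
```

```bash
python3 st.py
```

```text
12.6 [0.5204 0.1862 0.1396] [[-0.139, 0.99, -0.019], [0.98, 0.14, 0.14], [0.142, 0.001, -0.99]] q [ 0.53  1.52 -0.69  1.66 -0.89  1.15  1.16] F [-0.4 -0.5 -1.6] M [-1.2  -0.   -0.06] op mm 7.415399290318466
```

drive_tool:
  deltas:
    - [[0, 0, 0], [-0.014, 0, 0.1], 0]
    - [[0, 0, 0], [-0.014, 0, 0.1], 0]
    - [[0, 0, 0], [0, 0, 0], 0]

```text
clock: 12.85
tool_pos: [0.5204, 0.1862, 0.1375]
eef_rot: [0.654, 0.753, 0.047, -0.053]
contact_force: [-0.7, -0.1, -1.9]
opening: 0.085
```

drive_tool:
  deltas:
    - [[0, 0, 0], [-0.014, 0, 0.1], 0]
    - [[0, 0, 0], [0, 0, 0], 0]
    - [[0, 0, 0], [0, 0, 0], 0]

```text
clock: 13.1
tool_pos: [0.5204, 0.1862, 0.1366]
eef_rot: [0.654, 0.753, 0.047, -0.053]
contact_force: [0.3, -0.7, -1.9]
opening: 0.087
```

```bash
python3 st.py
```

```text
13.1 [0.5204 0.1862 0.1366] [[-0.139, 0.99, -0.019], [0.98, 0.14, 0.141], [0.142, 0.001, -0.99]] q [ 0.53  1.52 -0.69  1.65 -0.89  1.15  1.16] F [ 0.3 -0.7 -1.9] M [-1.26  0.03  0.02] op mm 7.693967402007922
```

Crown is now estimated at 0.1866. No contact yet, so I continue in 1 mm steps.

drive_tool:
  deltas:
    - [[0, 0, 0], [-0.014, 0, 0.1], 0]
    - [[0, 0, 0], [0, 0, 0], 0]
    - [[0, 0, 0], [0, 0, 0], 0]

```text
clock: 13.35
tool_pos: [0.5204, 0.1862, 0.1356]
eef_rot: [0.654, 0.753, 0.047, -0.053]
contact_force: [0.8, 0.7, -2.2]
opening: 0.081
```

drive_tool:
  deltas:
    - [[0, 0, 0], [-0.014, 0, 0.1], 0]
    - [[0, 0, 0], [0, 0, 0], 0]
    - [[0, 0, 0], [0, 0, 0], 0]

```text
clock: 13.6
tool_pos: [0.5204, 0.1862, 0.1346]
eef_rot: [0.654, 0.753, 0.047, -0.053]
contact_force: [0.6, -0.5, -1.8]
opening: 0.089
```

drive_tool:
  deltas:
    - [[0, 0, 0], [-0.014, 0, 0.1], 0]
    - [[0, 0, 0], [0, 0, 0], 0]
    - [[0, 0, 0], [0, 0, 0], 0]

```text
clock: 13.85
tool_pos: [0.5206, 0.1863, 0.1341]
eef_rot: [0.654, 0.753, 0.048, -0.054]
contact_force: [1.3, -0.8, -0.9]
opening: 0.085
```

drive_tool:
  deltas:
    - [[0, 0, 0], [-0.007, 0, 0.05], 0]
    - [[0, 0, 0], [0, 0, 0], 0]
    - [[0, 0, 0], [0, 0, 0], 0]

```text
clock: 14.1
tool_pos: [0.5207, 0.1863, 0.1338]
eef_rot: [0.654, 0.753, 0.048, -0.054]
contact_force: [2.5, -0.6, 1.7]
opening: 0.083
```

drive_tool:
  deltas:
    - [[0, 0, 0], [-0.007, 0, 0.05], 0]
    - [[0, 0, 0], [0, 0, 0], 0]
    - [[0, 0, 0], [0, 0, 0], 0]

```text
clock: 14.35
tool_pos: [0.5209, 0.1864, 0.1335]
eef_rot: [0.654, 0.753, 0.048, -0.054]
contact_force: [2.3, -0.2, 2.4]
opening: 0.086
```

```bash
python3 st.py
```

```text
14.35 [0.5209 0.1864 0.1335] [[-0.139, 0.99, -0.018], [0.98, 0.14, 0.142], [0.143, 0.002, -0.99]] q [ 0.53  1.53 -0.69  1.65 -0.88  1.15  1.16] F [ 2.3 -0.2  2.4] M [-0.25 -0.   -0.49] op mm 7.586475404962075
```

The upward contact force rose by about 4.3 N (−1.9 to +2.4 N) at a crown height of about 0.184, which agrees with the vision fit of 0.1855. The crown is on the bar, so I open gently.

drive_tool:
  deltas:
    - [[0, 0, 0], [0, 0, 0], 0.8]
    - [[0, 0, 0], [0, 0, 0], 1.0]
    - [[0, 0, 0], [0, 0, 0], 1.3]
    - [[0, 0, 0], [0, 0, 0], 1.8]
    - [[0, 0, 0], [0, 0, 0], 2.5]
    - [[0, 0, 0], [0, 0, 0], 3.3]
    - [[0, 0, 0], [0, 0, 0], 4.0]
    - [[0, 0, 0], [0, 0, 0], 4.0]
    - [[0, 0, 0], [0, 0, 0], 4.0]
    - [[0, 0, 0], [0, 0, 0], 4.0]
    - [[0, 0, 0], [0, 0, 0], 4.0]
  force: 10

```text
clock: 15.27
tool_pos: [0.5204, 0.1863, 0.1327]
eef_rot: [0.654, 0.753, 0.047, -0.053]
contact_force: [-0.2, 0.0, -0.3]
opening: 0.454
```

```bash
python3 - <<'E'
from plan import *;from ov import *
d=r.snapshot('scene');t=r.snapshot('top');w=withext(s,r.snapshot('wrist'));E,o=ear(s);print("ear",o.round(4))
a=draw(d,E,o,(295,200,130,98),3);b=draw(t,E,o,(110,140,130,98),3);c=draw(w,E,o,(130,50,382,160),2)
a=np.hstack([a,b]);a=cv2.copyMakeBorder(a[:280],0,0,0,0,0)
cv2.imwrite('pics/ov4.png',np.vstack([a,c[:,:780] if c.shape[1]>=780 else np.hstack([c,np.zeros((c.shape[0],780-c.shape[1],3),np.uint8)])]))
E
```

```text
15.2667 [0.5204 0.1863 0.1327] [[-0.139, 0.99, -0.019], [0.98, 0.14, 0.141], [0.142, 0.001, -0.99]] q [ 0.53  1.53 -0.69  1.65 -0.88  1.15  1.16] F [-0.2  0.  -0.3] M [-0.93 -0.14  0.03] op mm 39.9859849693964
ear [0.5975 0.198  0.1227]
```

View pics/ov4.png

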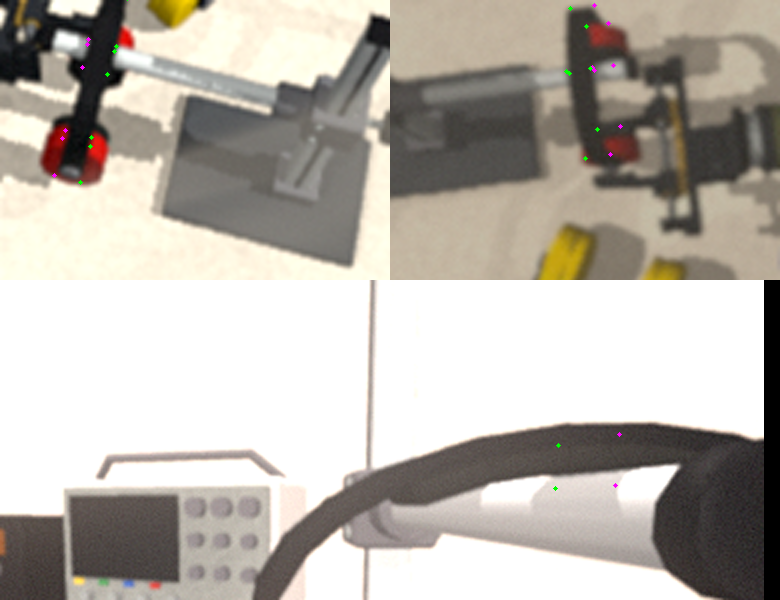

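The set hangs freely: the contact force is near zero, the crown sits on the bar, and the band is well inboard of the cap. Retreating straight back.

drive_tool:
  deltas:
    - [[0, 0, 0], [-0.5, 0, -0.07], 4.0]
    - [[0, 0, 0], [-0.8, 0, -0.11], 4.0]
    - [[0, 0, 0], [-1, 0, -0.14], 4.0]
    - [[0, 0, 0], [-1, 0, -0.14], 4.0]
    - [[0, 0, 0], [-1, 0, -0.14], 4.0]
    - [[0, 0, 0], [-1, 0, -0.14], 4.0]
    - [[0, 0, 0], [-1.5, 0, -0.21], 4.0]
    - [[0, 0, 0], [-2, 0, -0.28], 4.0]
    - [[0, 0, 0], [-2, 0, -0.28], 4.0]
    - [[0, 0, 0], [-2, 0, -0.28], 4.0]
    - [[0, 0, 0], [-1.5, 0, -0.21], 4.0]
    - [[0, 0, 0], [0, 0, 0], 4.0]

```text
clock: 16.42
tool_pos: [0.5419, 0.0393, 0.131]
eef_rot: [0.656, 0.752, 0.046, -0.051]
contact_force: [-0.1, 0.0, 0.1]
opening: 0.451
```

drive_tool:
  deltas:
    - [[0, 0, 0], [0, 0, 0], 4.0]
    - [[0, 0, 0], [0, 0, 0], 4.0]
    - [[0, 0, 0], [0, 0, 0], 4.0]
    - [[0, 0, 0], [0, 0, 0], 4.0]
    - [[0, 0, 0], [0, 0, 0], 4.0]
    - [[0, 0, 0], [0, 0, 0], 4.0]
    - [[0, 0, 0], [0, 0, 0], 4.0]
    - [[0, 0, 0], [0, 0, 0], 4.0]
    - [[0, 0, 0], [0, 0, 0], 4.0]
    - [[0, 0, 0], [0, 0, 0], 4.0]
    - [[0, 0, 0], [0, 0, 0], 4.0]
    - [[0, 0, 0], [0, 0, 0], 4.0]

```text
clock: 17.42
tool_pos: [0.5407, 0.0432, 0.1322]
eef_rot: [0.654, 0.753, 0.047, -0.053]
contact_force: [0.1, -0.5, -0.2]
opening: 0.453
```

```bash
python3 - <<'E'
from plan import *
import time
d=r.snapshot('scene');t=r.snapshot('top');w=r.snapshot('wrist')
ds=[r.snapshot('scene')["color"].astype(int) for i in range(8)]
print("motion",[int((abs(a-d["color"].astype(int))[200:320,290:420].max(2)>25).sum()) for a in ds])
f=lambda p:np.clip(p['color'][:,:,::-1]*1.4,0,255).astype(np.uint8)
A=cv2.resize(f(d)[180:330,220:420],(400,300));B=cv2.resize(f(t)[95:245,100:300],(400,300));C=cv2.resize(f(w),(400,300));D=cv2.resize(f(d),(400,300))
cv2.imwrite('pics/f1.png',np.vstack([np.hstack([A,B]),np.hstack([C,D])]))
E
```

```text
17.4167 [0.5407 0.0432 0.1322] [[-0.139, 0.99, -0.019], [0.98, 0.14, 0.141], [0.142, 0.001, -0.99]] q [ 0.66  1.51 -0.59  1.45 -0.75  1.43  1.02] F [ 0.1 -0.5 -0.2] M [-0.92 -0.01  0.07] op mm 39.9299291518539
motion [0, 0, 0, 0, 0, 0, 0, 0]
```

View pics/f1.png

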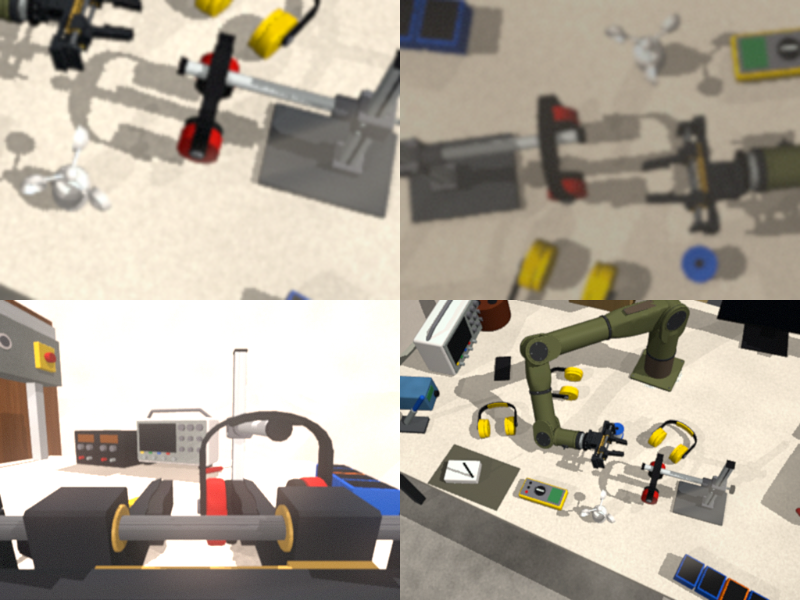

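The set hangs still and square, with a cup on each side of the bar, and the gripper is clear. Handing in.

```bash
python3 -c "
from plant import r
print(r.finish_job(),r.get_state()['clock'])"
```

```text
the job is handed in; nothing more can be done
the job is handed in; nothing more can be done
```

The red ear defenders with the black headband are hanging on the stand's crossbar, and the job is handed in. I gripped them by the near side arm, turned them upright and slid them on over the bar's free end. I lowered them in 0.5–1 mm steps until the upward force rose by about 4 N, then let go and backed the gripper straight out.

**Last checks, at about 17.5 s:**
- **Placing:** the crown rests on the bar with one cup on each side. By my estimate the band's centre is about 42 mm inboard of the end cap, and it is well away from the clamp.
- **Stillness:** eight repeat pictures showed no motion.
- **Contact:** the gripper is about 15 cm clear and the contact force is near zero.
- **Other things:** the multimeter, reel, anemometer and the other ear defenders look to be where they were.

**Mismatches:**
- **Sideways force:** there was about 2.5 N of sideways force at contact. I took it to be friction, and the set settled slightly in tilt on release.
- **Bar height:** contact put the bar top at about 184 mm, against 185.5 mm from the pictures.
- **Squareness:** judged only by eye in the last top view, to about ±3°.

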